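# Wind the music box and hold its lid open

### The job

Test the returned plywood music box: with the lid shut, wind its brass key clockwise, a part turn at a time, until it comes to its stop. Then raise the lid by its red bar and hold it still, open at 50 degrees from shut, so that a colleague across the table can look in; it falls shut by itself, so finish while still holding it there with the gripper. Leave the skittle, the jar and the little tray standing where they are.

Things in the scene. Friction and masses are not known exactly. Their poses are not given: they have to be found in the camera images.
- music_box: plywood music box, 140 mm deep (its x) by 280 mm wide (its y), walls 90 mm high, standing fixed on the table; origin at the centre of its underside. Its x axis points from the hinged side to the opening side of the lid (away from the robot, turned by up to 0.4 rad). The half towards its -y is a closed deck 98 mm above the table with the winding key; the rest, towards +y, is covered by the lid.
- wind_key (a joint): winding of the key, rad: grows as the key turns clockwise seen from above. It starts at 0.1 to 0.8, and the stop (fully wound) is at 3.6. It takes 0.06 N m to turn at first and 0.1 N m near the stop, as the spring winds up, and stays where it is let go.
- key_grip (a point): grip point of the brass key, on its vertical axis, 30 mm above the deck, 128 mm above the table. The key is an upright flat wing, 52 mm long (x axis of this point), 10 mm thick (y axis) and 32 mm high (112 to 142 mm above the table), the same either way round. It turns with the key and sits 92.5 mm towards -y of the middle of the box.
- lid (a joint): opening angle of the lid, a plywood panel 140 mm (hinge to free edge) by 181 mm, 8 mm thick, green on top, with a red bar loop on its free edge; shut, its underside is 90 mm above the table. In rad: 0 shut, 0.873 is 50 degrees, the most is 1.35. Nothing stops it there: weight and a light spring always pull it shut, needing about 2 N upward at the bar.
- lid_bar (a point): middle of the red round bar on the lid's free edge: 10 mm thick, 90 mm long, parallel to the hinge (y axis of this point), 45 mm beyond the panel's edge, so 185 mm from the hinge line and 4 mm above the panel's underside; 94 mm above the table when shut. It is carried by an arm of the same rod at each end, with free space between it and the panel and below it.
- lid_hinge (a point): fixed point on the box in the middle of the lid's hinge line, 90 mm above the table; the hinge runs along the box's y axis on the side nearest the robot; this point is 70 mm towards -x and 47.5 mm towards +y of the middle of the box.
- skittle: yellow wooden skittle, 48 mm across, 112 mm tall, loose beside the box; origin under its centre.
- jar: small closed jar with blue cap, 56 mm across, 80 mm tall, loose beside the box; origin under its centre.
- tray: little open wooden tray, 75 by 75 by 50 mm high, loose beside the box; origin under its centre.
Mind the look-alikes: they are no part of the job. Several things look just like the jar: the one meant starts farthest to the robot's left.

How it is judged:
By the outcome, as a careful person would: the job done as asked, in the order asked, and still so for the second after the job is handed in, while the arm keeps its last pose, push and grip.
It also fails if it takes over 58 s, if anything falls off the work surface, if the arm or the gripper's body presses on something with over 40 N, if the wrist force passes 120 N, or if a joint passes its speed limit or range.

### The arm

A 7-joint arm with a two-finger parallel gripper is mounted at the origin on the work surface. World frame = base frame: x ahead of the robot, y to its left, z up, the work surface at z = 0. Lengths are in m, angles in rad, forces in N, time in s.
With the tool pointing down it reaches from about 0.4 to 0.85 m from the base axis. Payload 10.4 kg.
Tool frame: the origin (TCP) lies at the very end of the fingers, on their centre line; the grasp point (between the pads) lies 19 mm behind it (manip.grip_point_offset is the distance from the TCP to the grasp point, in m); z points along the fingers, y is the line along which they close (so a half turn about z gives the same grasp; the last joint's range is limited). The gripper opens to 85 mm and grips with 20 to 120 N. Pads are 22 mm wide; open, the fingers measure 114 mm over their backs; the gripper's body (76 mm by 85 mm) begins 54 mm behind the grasp point. The pads swing forward as they close: fully open they stand 13 mm farther back than shut.
Start: joints at [-1.33, 0.332, -0.065, 1.46, 0.022, 1.35, -0.088], TCP at [0.163, 0.603, 0.231] pointing down, gripper open.
Joint ranges: [-2.6, 2.6], [-0.5, 2.12], [-1.47, 1.34], [0.16, 2.42], [-1.27, 4.41], [0.06, 2.06], [-2.6, 2.6]. Speed limits (rad/s): [2.22, 2.22, 2.79, 2.79, 3.14, 3.14, 3.14].

### API

Orientations are given as a unit quaternion [x, y, z, w].
In Python, from workcell import manip gives the robot as it stands. The module is installed in compiled form; this text tells all that it offers.
- The arm moves only by the tool step_arm, never from a script. Its argument "moves" is a list of rows, each a list of 7 numbers: the closure, from 0 (fully open) to 1 (shut), then the shift along the world's x, y, z in mm, then the turn, a rotation vector about the world's x, y, z in rad. In form: [[grip, tx, ty, tz, ax, ay, az], ...]. A call has 1 to 10 rows; each row is the pose to reach, as a shift and turn from the pose commanded when the call began; what a row does not reach only later rows make up. A row lasts 1/10 s, in which the tool goes at most 50 mm and 8.59 degrees, less where a joint would pass 70% of its speed; a pose out of reach is approached as far as the arm can. A call with a gripper value outside its range is refused whole. The fingers move at their own pace and stop on an object; "grip_force" is the grip in N (left out, the last holds). Time passes only in rows, so rows that repeat a pose let the fingers close. It gives the time, the measured TCP pose, the force, the opening and the grip force at its end, in the units of the state.
- manip.get_obs(): the state, without advancing time (a new reading comes with each control period).
- manip.camera(name): name is "scene" or "top"; returns a dict with "image" (400x640x3 uint8, blue, green, red), "K" (3x3 intrinsics, pixels), "dist_coeffs" ([k1, k2, p1, p2, k3] as OpenCV has them; the pictures are not rectified), "rvec" (rotation vector, rad) and "tvec" (3), from world to camera coordinates, as OpenCV has them. Camera axes: x right, y down, z forward; pixel columns grow to the right and rows downward; lengths in m; the calibration is good to about 2 mm. A picture is of the moment at which its call begins. There is no depth.
- manip.hand_in(): hands the job in; it is judged then, once.
The state is a dict: "clock": time; "joint_pos": joint angles; "joint_velocities": joint speeds; "tau": joint torques, N m; "position": TCP position; "ee_rot": TCP orientation; "ft_force": force on the tool from outside, world axes, zero at the start; "torque": the same for the moment, N m; "grip_width": opening from 0.0 (shut) to 1.0 (fully open); "grasp_force": force on a finger pad.
Only numpy, scipy, OpenCV 4.12 (cv2) and the standard library are available. Lean on these libraries where they do the work, as an engineer would, in place of code of your own. Each camera call takes 0.05 s, during which the arm holds its last target. There are 200 camera calls.

## Working session

There is one attempt and no reset: what is moved stays moved. The work goes in short steps, Python scripts to look and compute and a tool call to move; the robot and the scene stay as the last step left them, time stands still between calls to the robot, and variables do not carry over. Pictures are saved under pics/ and viewed, at most 10 in all, crops included, and the job is handed in when it is done.

Besides the shell and the picture viewer there is one more tool, called after "Emit:" as name([rows], argument=value, ...), one row to a line, values as JSON. step_arm: Moves the arm, as the interface text tells. Its arguments: {"type":"object","properties":{"moves":{"type":"array","items":{"type":"array","items":{"type":"number"}}},"grip_force":{"type":"number"}},"required":["moves"]}

```bash
mkdir -p pics; cat > h.py <<'E'
import numpy as np,cv2
from workcell import manip
def cam(n):
    return manip.camera(n)
def ray(c,uv):
    R=cv2.Rodrigues(np.array(c["rvec"],float))[0];t=np.array(c["tvec"],float).ravel()
    p=cv2.undistortPoints(np.array(uv,float).reshape(-1,1,2),np.array(c["K"]),np.array(c["dist_coeffs"])).reshape(-1,2)
    d=np.c_[p,np.ones(len(p))]@R
    return -R.T@t,d
def plane(c,uv,z):
    o,d=ray(c,uv); return o+d*((z-o[2])/d[:,2])[:,None]
def proj(c,P):
    return cv2.projectPoints(np.array(P,float).reshape(-1,1,3),np.array(c["rvec"],float),np.array(c["tvec"],float),np.array(c["K"]),np.array(c["dist_coeffs"]))[0].reshape(-1,2)
E
python3 - <<'E'
from h import *
for n in("top","scene"):
    c=cam(n);cv2.imwrite(f"pics/{n}0.png",c["image"]);o,_=ray(c,[[320,200]]);print(n,o)
print(manip.get_obs())
E
```

```text
top [0.51755062 0.03121605 1.18919362]
scene [ 1.11076885 -0.12030493  0.93378461]
{'clock': 0.1, 'joint_pos': array([-1.32960004,  0.33278493, -0.06469516,  1.46085431,  0.02157929,
        1.34988731, -0.08849988]), 'joint_velocities': array([-0.00113026, -0.00245402,  0.00074007, -0.00156026, -0.0008959 ,
        0.00022062, -0.00021293]), 'tau': array([ 1.13477709e-03, -6.26738477e+01,  4.91474639e-02, -3.92430854e+01,
        1.63712853e-02,  6.92016169e-03, -4.33019977e-05]), 'position': array([0.1628796 , 0.60306063, 0.23061174]), 'ee_rot': array([ 1.31510984e-01,  9.91314520e-01, -6.16572585e-04, -6.29449275e-05]), 'ft_force': array([0.03709687, 0.74947254, 0.07415528]), 'torque': array([-0.01783878, -0.02344417, -0.0098926 ]), 'grasp_force': 0.0, 'grip_width': 1.0018524327698515}
```

View pics/top0.png

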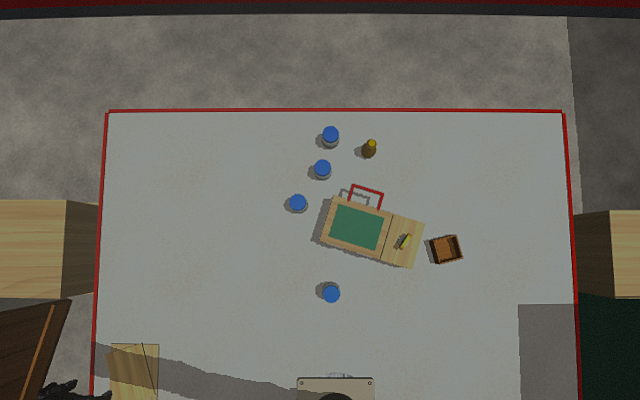

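View pics/scene0.png

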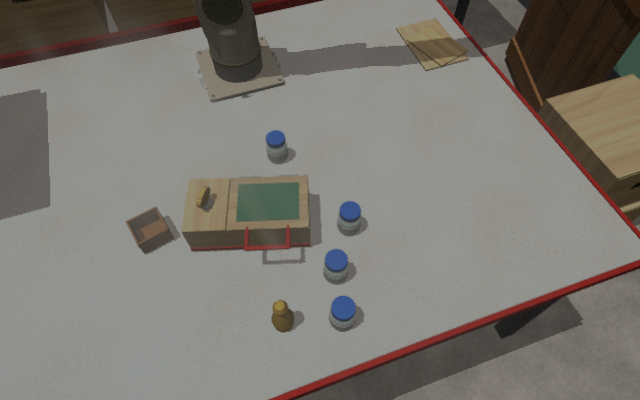

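Top view: red bar at about (367,188), green lid (357,227), brass key (403,242), tray (446,249), skittle (369,149), jars at (297,203), (322,169), (330,136) and (331,293). The jar at (297,203) is the one farthest to the left. Only one thing could be the key: the brass wing on the deck, not the yellow skittle at (369,149). Only one thing could be the bar: the red loop at (367,188), not its grey shadow or the red table edge. Next I measure these.

```bash
python3 - <<'E'
from h import *
t=cam("top");s=cam("scene")
def hsv(c):return cv2.cvtColor(c["image"],cv2.COLOR_BGR2HSV)
def mask(c,lo,hi,roi):
    m=cv2.inRange(hsv(c),np.array(lo),np.array(hi));k=np.zeros_like(m);x0,y0,x1,y1=roi;k[y0:y1,x0:x1]=m[y0:y1,x0:x1];return k
def pts(m):
    y,x=np.nonzero(m);return np.c_[x,y].astype(float)
for n,c,rg,rr in(("top",t,(315,195,395,260),(340,178,392,215)),("scene",s,(225,175,312,228),(235,222,300,252))):
    g=mask(c,(60,60,30),(95,255,255),rg)
    r=cv2.minAreaRect(plane(c,pts(g),.098)[:,:2].astype(np.float32));print(n,"green",r)
    rd=pts(mask(c,(0,150,60),(6,255,255),rr))
    P=plane(c,rd,.094);print("red",len(P),cv2.minAreaRect(P[:,:2].astype(np.float32)))
for n,c,rk in(("top",t,(390,225,418,255)),("scene",s,(192,180,216,212))):
    x0,y0,x1,y1=rk
    im=cv2.resize(c["image"][y0-15:y1+15,x0-25:x1+25],None,fx=6,fy=6,interpolation=cv2.INTER_NEAREST)
    cv2.imwrite(f"pics/k_{n}.png",im);print(im.shape, x0-25,y0-15)
a=cv2.imread("pics/k_top.png");b=cv2.imread("pics/k_scene.png")
h=max(a.shape[0],b.shape[0]);p=lambda i:cv2.copyMakeBorder(i,0,h-i.shape[0],0,0,0)
m=np.hstack([p(a),p(b)]);print(m.shape,a.shape);cv2.imwrite("pics/k.png",cv2.resize(m,None,fx=800/m.shape[1],fy=800/m.shape[1]) if m.shape[1]>800 else m)
E
```

```text
top green ((0.5679363012313843, -0.05873820185661316), (0.13790012896060944, 0.09733903408050537), 72.67025756835938)
red 142 ((0.6565051674842834, -0.0867471843957901), (0.09680905938148499, 0.052295975387096405), 71.44084930419922)
scene green ((0.5697159767150879, -0.059742823243141174), (0.13521285355091095, 0.09557950496673584), 72.72891998291016)
red 149 ((0.6576867699623108, -0.08837996423244476), (0.09504599869251251, 0.051906075328588486), 71.67760467529297)
(360, 468, 3) 365 210
(372, 444, 3) 167 165
(372, 912, 3) (360, 468, 3)
```

View pics/k.png

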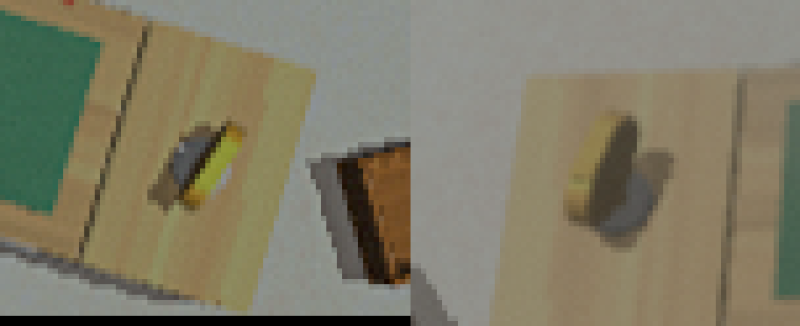

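The crop shows the brass wing alone on the deck. Its top strip is centred at about (405,241) in the top view, with its length about -29° from world x. I compute it exactly and start towards it.

```bash
python3 - <<'E'
from h import *
t=cam("top")
im=t["image"];h=cv2.cvtColor(im,cv2.COLOR_BGR2HSV)
m=np.zeros(im.shape[:2],np.uint8);r=(slice(228,254),slice(390,418))
m[r]=cv2.inRange(h,np.array([20,130,100]),np.array([35,255,255]))[r]
y,x=np.nonzero(m);P=plane(t,np.c_[x,y],.142)[:,:2]
print(len(P),cv2.minAreaRect(P.astype(np.float32)),P.mean(0))
E
```

```text
60 ((0.5257596373558044, -0.1916116327047348), (0.009688391350209713, 0.047154247760772705), 56.550453186035156) [ 0.52596787 -0.19154325]
```

Emit:
step_arm([
  [0.4,30,-40,0,0,0,0],
  [0.4,60,-80,0,0,0,0],
  [0.4,90,-120,0,0,0,0],
  [0.4,120,-160,0,0,0,0],
  [0.4,150,-200,0,0,0,0],
  [0.4,180,-240,0,0,0,-0.05],
  [0.4,210,-280,0,0,0,-0.1],
  [0.4,240,-320,0,0,0,-0.15],
  [0.4,270,-360,0,0,0,-0.2],
  [0.4,300,-400,0,0,0,-0.24],
], grip_force=60)

```text
clock: 1.25
position: [0.4638, 0.2016, 0.2316]
ee_rot: [0.25, 0.968, 0.0, 0.0]
ft_force: [0.4, 1.6, 0.4]
grip_width: 0.603
grasp_force: 0.0
```

Emit:
step_arm([
  [0.4,6,-40,0,0,0,-0.01],
  [0.4,12,-80,0,0,0,-0.02],
  [0.4,18,-120,0,0,0,-0.03],
  [0.4,25,-160,0,0,0,-0.04],
  [0.4,31,-200,0,0,0,-0.05],
  [0.4,37,-240,0,0,0,-0.06],
  [0.4,43,-280,0,0,0,-0.07],
  [0.4,50,-320,0,0,0,-0.08],
  [0.4,56,-360,-10,0,0,-0.08],
  [0.4,62,-394,-20,0,0,-0.08],
])

```text
clock: 2.25
position: [0.525, -0.1928, 0.2115]
ee_rot: [0.288, 0.958, 0.0, 0.001]
ft_force: [0.2, 0.6, -0.7]
grip_width: 0.604
grasp_force: 0.0
```

```bash
python3 - <<'E'
from h import *
o=manip.get_obs();print(o["joint_pos"].round(2),o["position"].round(4),o["ee_rot"].round(3))
E
```

```text
[-0.32  0.22  0.69  1.7  -0.15  1.27  1.38] [ 0.525  -0.1928  0.2115] [0.288 0.958 0.    0.001]
```

Emit:
step_arm([
  [0.4,1,1,-30,0,0,0],
  [0.4,1,1,-60,0,0,0],
  [0.4,1,1,-85,0,0,0],
  [0.4,1,1,-100,0,0,0],
  [0.4,1,1,-100,0,0,0],
  [0.9,1,1,-100,0,0,0],
  [1,1,1,-100,0,0,0],
  [1,1,1,-100,0,0,0],
  [1,1,1,-100,0,0,0],
  [1,1,1,-100,0,0,0],
], grip_force=60)

```text
clock: 3.25
position: [0.526, -0.1911, 0.1128]
ee_rot: [0.288, 0.958, -0.0, 0.001]
ft_force: [-4.2, -2.3, 6.9]
grip_width: 0.108
grasp_force: 59.7
```

Emit:
step_arm([
  [1,0,0,0,0,0,-0.1],
  [1,0,0,0,0,0,-0.2],
  [1,0,0,0,0,0,-0.3],
  [1,0,0,0,0,0,-0.4],
  [1,0,0,0,0,0,-0.5],
  [1,0,0,0,0,0,-0.6],
  [1,0,0,0,0,0,-0.7],
  [1,0,0,0,0,0,-0.8],
  [1,0,0,0,0,0,-0.9],
  [1,0,0,0,0,0,-1.0],
])

```text
clock: 4.25
position: [0.5273, -0.1905, 0.1129]
ee_rot: [0.713, 0.701, 0.001, 0.002]
ft_force: [2.8, -3.1, 0.9]
grip_width: 0.102
grasp_force: 58.8
```

```bash
cat > o.py <<'E'
from h import *
o=manip.get_obs()
q=o["ee_rot"];a=np.degrees(2*np.arctan2(q[1],q[0]))-90
print(o["joint_pos"].round(2),o["position"].round(4),"tooly",a.round(1),"F",o["ft_force"].round(1),"T",o["torque"].round(3))
E
python3 o.py
```

```text
[-0.44  0.38  0.85  1.82 -0.32  1.09  0.51] [ 0.5273 -0.1905  0.1129] tooly -1.0 F [ 2.8 -3.1  0.9] T [-0.65  -0.559  0.033]
```

Emit:
step_arm([
  [1,0,0,0,0,0,-0.1],
  [1,0,0,0,0,0,-0.2],
  [1,0,0,0,0,0,-0.3],
  [1,0,0,0,0,0,-0.4],
  [1,0,0,0,0,0,-0.5],
  [1,0,0,0,0,0,-0.6],
  [1,0,0,0,0,0,-0.7],
  [1,0,0,0,0,0,-0.8],
  [1,0,0,0,0,0,-0.9],
  [1,0,0,0,0,0,-1.0],
])

```text
clock: 5.25
position: [0.5285, -0.1913, 0.113]
ee_rot: [0.962, 0.273, 0.003, 0.003]
ft_force: [10.2, -8.9, -5.8]
grip_width: 0.107
grasp_force: 58.3
```

```bash
python3 o.py
```

```text
[-0.59  0.47  1.07  1.82 -0.46  1.12 -0.38] [ 0.5285 -0.1913  0.113 ] tooly -58.3 F [10.2 -8.9 -5.8] T [-1.888 -2.095  0.11 ]
```

Emit:
step_arm([
  [0.6,0,0,0,0,0,0],
  [0.6,0,0,0,0,0,0],
  [0.6,2,-1,0,0,0,0],
  [1,2,-1,0,0,0,0],
  [1,2,-1,0,0,0,0],
  [1,2,-1,0,0,0,0],
  [1,2,-1,0,0,0,0],
  [1,2,-1,0,0,0,-0.1],
  [1,2,-1,0,0,0,-0.2],
  [1,2,-1,0,0,0,-0.3],
])

```text
clock: 6.25
position: [0.5286, -0.1916, 0.1117]
ee_rot: [0.992, 0.126, 0.001, 0.001]
ft_force: [5.3, -7.3, -4.2]
grip_width: 0.106
grasp_force: 59.8
```

```bash
python3 o.py
```

```text
[-0.62  0.52  1.13  1.82 -0.51  1.14 -0.63] [ 0.5286 -0.1916  0.1117] tooly -75.5 F [ 5.3 -7.3 -4.2] T [-1.241 -1.246  0.109]
```

Emit:
step_arm([
  [1,0,-1,0,0,0,-0.1],
  [1,0,-1,0,0,0,-0.2],
  [1,0,-1,0,0,0,-0.3],
  [1,0,-1,0,0,0,-0.4],
  [1,0,-1,0,0,0,-0.5],
  [1,0,-1,0,0,0,-0.6],
])

```text
clock: 6.85
position: [0.5287, -0.1925, 0.1117]
ee_rot: [0.985, -0.172, 0.001, 0.001]
ft_force: [4.3, -6.5, -3.8]
grip_width: 0.106
grasp_force: 59.9
```

```bash
python3 o.py
```

```text
[-0.68  0.61  1.25  1.82 -0.63  1.18 -1.14] [ 0.5287 -0.1925  0.1117] tooly -109.8 F [ 4.3 -6.5 -3.8] T [-1.199 -1.121  0.141]
```

J3 is close to its limit, so I let go, lift, turn back half a turn and grip the other way round.

Emit:
step_arm([
  [0.5,0,0,0,0,0,0],
  [0.5,0,0,0,0,0,0],
  [0.5,0,0,0,0,0,0],
  [0.5,0,0,40,0,0,0],
  [0.5,0,0,70,0,0,0.14],
  [0.5,0,0,70,0,0,0.28],
  [0.5,0,0,70,0,0,0.42],
  [0.5,0,0,70,0,0,0.56],
  [0.5,0,0,70,0,0,0.7],
  [0.5,0,0,70,0,0,0.84],
])

```text
clock: 7.85
position: [0.5278, -0.1914, 0.1814]
ee_rot: [0.968, 0.25, 0.0, -0.0]
ft_force: [0.0, 0.5, 0.8]
grip_width: 0.498
grasp_force: 0.0
```

Emit:
step_arm([
  [0.5,0,0,0,0,0,0.14],
  [0.5,0,0,0,0,0,0.28],
  [0.5,0,0,0,0,0,0.42],
  [0.5,0,0,0,0,0,0.56],
  [0.5,0,0,0,0,0,0.7],
  [0.5,0,0,0,0,0,0.84],
  [0.5,0,0,0,0,0,0.98],
  [0.5,0,0,0,0,0,1.12],
  [0.5,0,0,0,0,0,1.26],
  [0.5,0,0,0,0,0,1.4],
])

```text
clock: 8.85
position: [0.5277, -0.1915, 0.1814]
ee_rot: [0.58, 0.815, 0.0, -0.0]
ft_force: [-0.1, 0.2, 0.3]
grip_width: 0.497
grasp_force: 0.0
```

Emit:
step_arm([
  [0.5,0,0,0,0,0,0.14],
  [0.5,0,0,0,0,0,0.28],
  [0.5,0,0,0,0,0,0.42],
  [0.5,0,0,0,0,0,0.56],
  [0.5,0,0,0,0,0,0.7],
  [0.5,0,0,0,0,0,0.84],
  [0.5,0,0,0,0,0,0.9],
  [0.5,0,0,0,0,0,0.9],
])

```text
clock: 9.65
position: [0.5277, -0.1916, 0.1814]
ee_rot: [0.17, 0.985, 0.0, -0.0]
ft_force: [-0.2, 0.1, 0.4]
grip_width: 0.501
grasp_force: 0.0
```

```bash
python3 o.py; python3 - <<'E'
from h import *
s=cam("scene");im=cv2.resize(s["image"][150:270,110:320],None,fx=3.5,fy=3.5);cv2.imwrite("pics/s1.png",im)
E
```

```text
[-0.32  0.26  0.69  1.73 -0.17  1.21  1.64] [ 0.5277 -0.1916  0.1814] tooly 70.4 F [-0.2  0.1  0.4] T [-0.007 -0.003 -0.012]
```

View pics/s1.png

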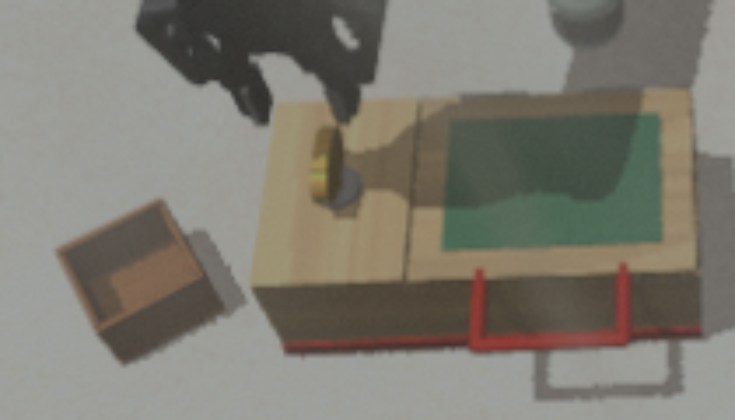

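The crop shows the key upright at (325,165) and the gripper above it. The tray at (150,280) and the lid have not moved. I go down and grip again.

Emit:
step_arm([
  [0.5,0,0,-35,0,0,0],
  [0.5,0,0,-60,0,0,0],
  [0.5,0,0,-70,0,0,0],
  [0.5,0,0,-70,0,0,0],
  [1,0,0,-70,0,0,0],
  [1,0,0,-70,0,0,0],
  [1,0,0,-70,0,0,0],
  [1,0,0,-70,0,0,-0.1],
  [1,0,0,-70,0,0,-0.2],
  [1,0,0,-70,0,0,-0.25],
], grip_force=60)

```text
clock: 10.7
position: [0.5284, -0.1929, 0.1128]
ee_rot: [0.295, 0.956, -0.0, 0.001]
ft_force: [-1.9, -3.5, 6.3]
grip_width: 0.11
grasp_force: 59.6
```

```bash
python3 o.py
```

```text
[-0.33  0.35  0.71  1.8  -0.25  1.08  1.45] [ 0.5284 -0.1929  0.1128] tooly 55.7 F [-1.9 -3.5  6.3] T [-0.683  0.512  0.089]
```

Emit:
step_arm([
  [1,0,0,0,0,0,-0.05],
  [1,0,0,0,0,0,-0.1],
])

```text
clock: 10.9
position: [0.5284, -0.1929, 0.1128]
ee_rot: [0.341, 0.94, -0.0, 0.001]
ft_force: [-2.2, -3.1, 7.6]
grip_width: 0.109
grasp_force: 59.7
```

```bash
python3 o.py
```

```text
[-0.34  0.35  0.73  1.81 -0.26  1.08  1.36] [ 0.5284 -0.1929  0.1128] tooly 50.1 F [-2.2 -3.1  7.6] T [-0.698  0.545  0.079]
```

Emit:
step_arm([
  [1,0,0,0,0,0,-0.04],
  [1,0,0,0,0,0,-0.07],
])

```text
clock: 11.1
position: [0.5283, -0.193, 0.1128]
ee_rot: [0.374, 0.927, -0.0, 0.001]
ft_force: [-2.0, -3.5, 6.7]
grip_width: 0.105
grasp_force: 59.8
```

```bash
python3 o.py
```

```text
[-0.35  0.35  0.74  1.81 -0.27  1.08  1.29] [ 0.5283 -0.193   0.1128] tooly 46.1 F [-2.  -3.5  6.7] T [-0.716  0.6    0.21 ]
```

Emit:
step_arm([
  [1,0,0,0,0,0,-0.03],
  [1,0,0,0,0,0,-0.03],
])

```text
clock: 11.3
position: [0.5283, -0.1931, 0.1128]
ee_rot: [0.387, 0.922, -0.0, 0.001]
ft_force: [-3.3, -3.7, 6.1]
grip_width: 0.109
grasp_force: 61.7
```

```bash
python3 o.py
```

```text
[-0.36  0.36  0.75  1.81 -0.27  1.08  1.27] [ 0.5283 -0.1931  0.1128] tooly 44.5 F [-3.3 -3.7  6.1] T [-0.868  0.675  0.816]
```

Emit:
step_arm([
  [1,0,0,0,0,0,-0.03],
  [1,0,0,0,0,0,-0.03],
])

```text
clock: 11.5
position: [0.5283, -0.1931, 0.1129]
ee_rot: [0.4, 0.916, -0.001, 0.001]
ft_force: [-3.2, -4.4, 7.2]
grip_width: 0.109
grasp_force: 71.6
```

```bash
python3 o.py
```

```text
[-0.36  0.36  0.76  1.81 -0.27  1.08  1.24] [ 0.5283 -0.1931  0.1129] tooly 42.8 F [-3.2 -4.4  7.2] T [-0.888  0.719  1.334]
```

At the stop, moment about z rose from 0.08 to 1.3 N m, at the expected angle. I let go, lift and go above the bar.

Emit:
step_arm([
  [0.5,0,0,0,0,0,0],
  [0.5,0,0,0,0,0,0],
  [0.5,0,0,0,0,0,0],
  [0.5,0,0,35,0,0,0],
  [0.5,0,0,70,0,0,0],
  [0.5,10,10,100,0,0,-0.14],
  [0.5,40,30,100,0,0,-0.28],
  [0.5,70,50,100,0,0,-0.42],
  [0.5,100,70,100,0,0,-0.56],
  [0.5,130,90,100,0,0,-0.7],
])

```text
clock: 12.5
position: [0.6592, -0.1001, 0.2113]
ee_rot: [0.692, 0.722, 0.0, -0.0]
ft_force: [-0.3, -1.0, -0.5]
grip_width: 0.496
grasp_force: 0.0
```

Emit:
step_arm([
  [0.5,10,5,0,0,0,-0.14],
  [0.5,20,10,0,0,0,-0.26],
  [0.5,20,10,0,0,0,-0.35],
  [0.5,20,10,0,0,0,-0.35],
])

```text
clock: 12.9
position: [0.6781, -0.0911, 0.2108]
ee_rot: [0.806, 0.592, -0.0, -0.0]
ft_force: [0.2, 0.5, -0.0]
grip_width: 0.5
grasp_force: 0.0
```

```bash
python3 o.py; python3 - <<'E'
from h import *
t=cam("top");s=cam("scene")
def hv(c):return cv2.cvtColor(c["image"],cv2.COLOR_BGR2HSV)
a=cv2.resize(t["image"][170:270,300:430],None,fx=3,fy=3);b=cv2.resize(s["image"][170:270,170:303],None,fx=3,fy=3)
cv2.imwrite("pics/s2.png",np.hstack([a,b]))
E
```

```text
[-0.51  0.61  0.9   1.35 -0.47  1.4   0.07] [ 0.6781 -0.0911  0.2108] tooly -17.4 F [ 0.2  0.5 -0. ] T [-0.012 -0.024 -0.03 ]
```

View pics/s2.png

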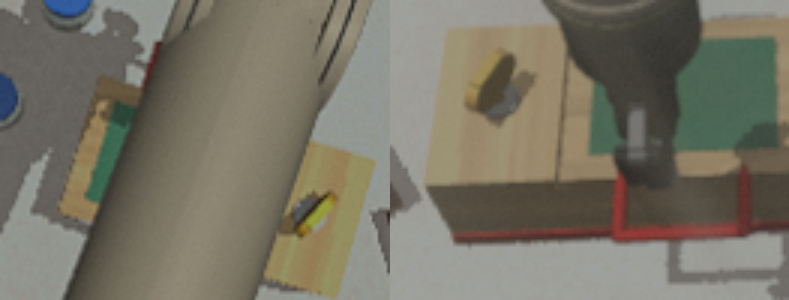

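The top crop shows the key at (317,215), turned to about -45°. In the scene crop the bar at (680,235) is shut and free below the gripper. I go down and close on it.

Emit:
step_arm([
  [0.55,1,-3,-30,0,0,0],
  [0.55,1,-3,-60,0,0,0],
  [0.55,1,-3,-80,0,0,0],
  [0.55,1,-3,-100,0,0,0],
  [0.55,1,-3,-118,0,0,0],
  [0.55,1,-3,-134,0,0,0],
  [0.55,1,-3,-134,0,0,0],
])

```text
clock: 13.7
position: [0.6778, -0.0943, 0.075]
ee_rot: [0.806, 0.593, -0.001, -0.001]
ft_force: [-0.3, 1.1, 0.2]
grip_width: 0.449
grasp_force: 0.0
```

Emit:
step_arm([
  [0.8,0,0,0,0,0,0],
  [1,0,0,0,0,0,0],
  [1,0,0,0,0,0,0],
  [1,0,0,0,0,0,0],
  [1,0,0,0,0,0,0],
], grip_force=60)

```text
clock: 14.2
position: [0.6783, -0.0945, 0.0779]
ee_rot: [0.806, 0.592, -0.0, -0.001]
ft_force: [-5.5, 1.3, 1.3]
grip_width: 0.093
grasp_force: 58.5
```

```bash
python3 o.py
```

```text
[-0.48  0.72  0.82  1.49 -0.55  1.18  0.13] [ 0.6783 -0.0945  0.0779] tooly -17.4 F [-5.5  1.3  1.3] T [0.227 1.163 0.079]
```

The bar is gripped. I lift it along its arc and tilt the gripper with the lid, the first 25° first.

Emit:
step_arm([
  [1,0,0,8,-0.013,-0.042,0],
  [1,0.3,0,16.2,-0.026,-0.083,0],
  [1,0,0,24.2,-0.039,-0.125,0],
  [1,-0.7,0.2,32.3,-0.052,-0.167,0],
  [1,-1.8,0.5,40.3,-0.065,-0.208,0],
  [1,-3,0.9,48.3,-0.078,-0.25,0],
  [1,-4.8,1.5,56.2,-0.091,-0.291,0],
  [1,-6.7,2.1,64,-0.104,-0.333,0],
  [1,-9,2.9,71.7,-0.117,-0.374,0],
  [1,-11.7,3.7,79.3,-0.13,-0.416,0],
])

```text
clock: 15.2
position: [0.6668, -0.0909, 0.1571]
ee_rot: [0.787, 0.578, 0.129, 0.174]
ft_force: [-1.2, -0.8, -1.9]
grip_width: 0.089
grasp_force: 59.0
```

```bash
cat > b.py <<'E'
from h import *
from scipy.spatial.transform import Rotation as R
o=manip.get_obs();r=R.from_quat(o["ee_rot"])
g=o["position"]-r.as_matrix()[:,2]*.016
x=np.array([.9544,-.2984,0]);hg=np.array([.678,-.0945,.09])-.185*x
d=g-hg;u=d@x;print("joints",o["joint_pos"].round(2),"bar",g.round(4),"rad",np.hypot(u,d[2]).round(4),"lid",np.degrees(np.arctan2(d[2],u)-np.arctan2(.004,.185)).round(2),"tilt",np.degrees(np.arccos(-r.as_matrix()[2,2])).round(1),"F",o["ft_force"].round(1),"T",o["torque"].round(2),o["grip_width"],o["grasp_force"])
E
python3 b.py
```

```text
joints [-0.9   0.35  1.07  1.88 -0.35  0.67  0.01] bar [ 0.6603 -0.0889  0.1716] rad 0.1853 lid 24.87 tilt 25.0 F [-1.2 -0.8 -1.9] T [ 0.03  0.83 -0.12] 0.08912088027252939 59.04739737510681
```

Radius and angle agree with the model. J3 and j6 are heading for their limits, so for the rest I keep the tilt and let the round bar turn in a lighter grip.

Emit:
step_arm([
  [1,-1.8,0.5,3.6,0,0,0],
  [1,-3.5,1.1,7.2,0,0,0],
  [1,-5.4,1.7,10.7,0,0,0],
  [1,-7.4,2.3,14.2,0,0,0],
  [1,-9.5,3,17.6,0,0,0],
  [1,-11.5,3.6,21,0,0,0],
  [1,-13.7,4.3,24.3,0,0,0],
  [1,-15.9,5,27.6,0,0,0],
  [1,-18.2,5.7,30.8,0,0,0],
  [1,-20.6,6.4,34,0,0,0],
], grip_force=35)

```text
clock: 16.2
position: [0.6468, -0.0846, 0.1912]
ee_rot: [0.787, 0.578, 0.128, 0.175]
ft_force: [1.4, -1.5, -3.8]
grip_width: 0.088
grasp_force: 58.0
```

```bash
python3 b.py
```

```text
joints [-1.06  0.26  1.2   1.9  -0.22  0.72 -0.09] bar [ 0.6403 -0.0826  0.2057] rad 0.1859 lid 37.26 tilt 25.0 F [ 1.4 -1.5 -3.8] T [-0.12 -0.04 -0.04] 0.08840143516777284 58.027528524398804
```

Emit:
step_arm([
  [1,-2.9,0.9,3,0.008,0.025,0],
  [1,-5.7,1.8,6,0.016,0.05,0],
  [1,-8.6,2.7,8.9,0.023,0.075,0],
  [1,-11.6,3.6,11.6,0.031,0.1,0],
  [1,-14.7,4.6,14.3,0.039,0.125,0],
], grip_force=50)

```text
clock: 16.7
position: [0.6327, -0.0802, 0.2062]
ee_rot: [0.796, 0.585, 0.091, 0.123]
ft_force: [3.2, -1.5, -0.9]
grip_width: 0.089
grasp_force: 56.3
```

```bash
python3 b.py
```

```text
joints [-0.97  0.29  1.16  1.8  -0.27  0.93 -0.05] bar [ 0.6281 -0.0788  0.2215] rad 0.1868 lid 43.5 tilt 17.6 F [ 3.2 -1.5 -0.9] T [-0.37 -0.42 -0.08] 0.08927320594178823 56.34138107299805
```

Emit:
step_arm([
  [1,-3.2,1,2.7,0.008,0.025,0],
  [1,-6.5,2,5.4,0.016,0.05,0],
  [1,-9.7,3,8,0.023,0.075,0],
  [1,-13,4.1,10.5,0.031,0.1,0],
  [1,-16.3,5.1,12.9,0.039,0.125,0],
  [1,-16.3,5.1,12.9,0.039,0.125,0],
  [1,-16.3,5.1,12.9,0.039,0.125,0],
])

```text
clock: 17.4
position: [0.6177, -0.0755, 0.2199]
ee_rot: [0.803, 0.59, 0.053, 0.072]
ft_force: [5.2, -2.3, 4.3]
grip_width: 0.088
grasp_force: 55.5
```

```bash
python3 b.py; python3 - <<'E'
from h import *
s=cam("scene");t=cam("top")
cv2.imwrite("pics/s3.png",cv2.resize(s["image"][130:340,110:390],None,fx=2.8,fy=2.8))
# red loop points in scene: intersect with vertical plane of lid for each theta -> project model bar ends
x=np.array([.9544,-.2984,0]);y=np.array([.2984,.9544,0]);hg=np.array([.678,-.0945,.09])-.185*x
for c,n in((s,"scene"),(t,"top")):
  for th in(46,50,54):
    a=np.radians(th);u=np.array([np.cos(a)*x+np.array([0,0,np.sin(a)])])[0];nn=-np.sin(a)*x+np.array([0,0,np.cos(a)])
    b=hg+.185*u+.004*nn
    print(n,th,proj(c,[b-.045*y,b+.045*y]).round(1).tolist())
E
```

```text
joints [-0.88  0.34  1.12  1.7  -0.31  1.12 -0.01] bar [ 0.615  -0.0747  0.2357] rad 0.188 lid 49.53 tilt 10.3 F [ 5.2 -2.3  4.3] T [-0.58 -1.36 -0.08] 0.08836222815354842 55.54413557052612
scene 46 [[236.4, 190.4], [282.4, 188.7]]
scene 50 [[236.0, 183.9], [282.1, 182.2]]
scene 54 [[235.7, 177.3], [281.8, 175.6]]
top 46 [[383.8, 208.8], [350.3, 198.3]]
top 50 [[383.3, 212.1], [349.4, 201.6]]
top 54 [[382.6, 215.8], [348.4, 205.1]]
```

View pics/s3.png

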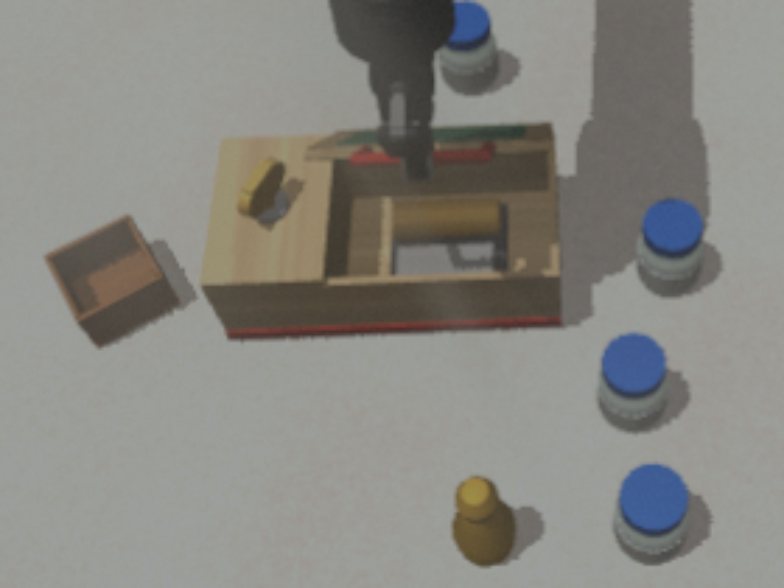

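The picture shows the lid open, with the bar at about (422,155) in the crop and the fingers holding it. Skittle, jars and tray are standing. I now measure the angle from the bar's rows, and the bias from the shut picture.

```bash
python3 - <<'E'
from h import *
s=cam("scene");s0=dict(s);s0["image"]=cv2.imread("pics/scene0.png")
x=np.array([.9544,-.2984,0]);y=np.array([.2984,.9544,0]);hg=np.array([.678,-.0945,.09])-.185*x
def pr(th,v):
    a=np.radians(th);u=np.cos(a)*x+np.array([0,0,np.sin(a)]);nn=-np.sin(a)*x+np.array([0,0,np.cos(a)])
    b=hg+.185*u+.004*nn;return proj(s,[b+v*y])[0]
def rows(c,cols,r0,r1):
    m=cv2.inRange(cv2.cvtColor(c["image"],cv2.COLOR_BGR2HSV),np.array([0,120,50]),np.array([8,255,255]))
    for cc in cols:
        r=r0+np.nonzero(m[r0:r1,cc])[0];yield cc,(r.mean() if len(r) else None),len(r)
def model(th,col):
    vs=np.linspace(-.05,.05,101);p=np.array([pr(th,v) for v in vs]);return np.interp(col,p[:,0],p[:,1])
for cc,r,n in rows(s0,[258,264,270,276,282],234,256):
    print("shut",cc,r,n,round(model(0,cc),1))
for cc,r,n in rows(s,[238,240,242,244,272,275,278,281],176,194):
    if r:
        f=np.arange(40,60,.25);v=[model(t,cc) for t in f];print("open",cc,r,n,round(np.interp(-r,-np.array(v),f),2))
t=cam("top")
print(np.linalg.norm(0))
o=manip.get_obs();print(o["clock"])
E
```

```text
shut 258 247.0 5 247.1
shut 264 247.0 5 246.9
shut 270 246.5 4 246.6
shut 276 246.5 2 246.4
shut 282 246.0 3 246.1
open 238 186.0 3 48.67
open 240 185.5 2 48.93
open 242 186.0 3 48.58
open 244 185.5 2 48.84
open 281 184.0 1 48.93
0.0
17.6
```

The lid stands at 48.8° by both camera and the arc, because the bar slid a few mm along the pads. It needs about 1.2° more.

Emit:
step_arm([
  [1,-1.5,0.5,0.7,0,0,0],
  [1,-3,0.9,1.5,0,0,0],
  [1,-3,0.9,1.5,0,0,0],
  [1,-3,0.9,1.5,0,0,0],
  [1,-3,0.9,1.5,0,0,0],
  [1,-3,0.9,1.5,0,0,0],
], grip_force=60)

```text
clock: 18.2
position: [0.6153, -0.0748, 0.222]
ee_rot: [0.802, 0.59, 0.054, 0.073]
ft_force: [7.5, -3.8, 4.4]
grip_width: 0.088
grasp_force: 58.9
```

```bash
python3 b.py; python3 - <<'E'
from h import *
s=cam("scene")
x=np.array([.9544,-.2984,0]);y=np.array([.2984,.9544,0]);hg=np.array([.678,-.0945,.09])-.185*x
m=cv2.inRange(cv2.cvtColor(s["image"],cv2.COLOR_BGR2HSV),np.array([0,120,50]),np.array([8,255,255]))
f=np.radians(np.arange(40,60,.25));R=[]
M=[]
for a in f:
    b=hg+.185*(np.cos(a)*x+[0,0,np.sin(a)])+.004*(-np.sin(a)*x+[0,0,np.cos(a)]);M.append(proj(s,[b-.045*y,b+.045*y]))
for cc in range(237,286):
    r=176+np.nonzero(m[176:194,cc])[0]
    if len(r)>1:
        v=[np.interp(cc,p[:,0],p[:,1]) for p in M];R.append(np.interp(-r.mean(),-np.array(v),np.degrees(f)))
print(np.round(R,1),np.median(R))
E
```

```text
joints [-0.9   0.33  1.12  1.7  -0.31  1.12 -0.02] bar [ 0.6126 -0.0739  0.2377] rad 0.1881 lid 50.53 tilt 10.4 F [ 7.5 -3.8  4.4] T [-0.78 -1.84 -0.  ] 0.08822594988770463 58.856515288352966
[49.6 49.6 49.6 49.5 49.5 49.8 49.4 49.7 49.7 49.4 49.4 49.9 49.5] 49.55909400324279
```

Emit:
step_arm([
  [1,-0.8,0.2,0.6,0,0,0],
  [1,-0.8,0.2,0.6,0,0,0],
  [1,-0.8,0.2,0.6,0,0,0],
  [1,-0.8,0.2,0.6,0,0,0],
  [1,-0.8,0.2,0.6,0,0,0],
  [1,-0.8,0.2,0.6,0,0,0],
])

```text
clock: 18.85
position: [0.6146, -0.0745, 0.2226]
ee_rot: [0.802, 0.59, 0.054, 0.073]
ft_force: [7.6, -3.0, 6.0]
grip_width: 0.087
grasp_force: 58.9
```

```bash
python3 b.py; python3 -c "
from workcell import manip
print(manip.hand_in())"
```

```text
joints [-0.9   0.33  1.12  1.71 -0.3   1.12 -0.02] bar [ 0.6118 -0.0737  0.2384] rad 0.1881 lid 50.84 tilt 10.4 F [ 7.6 -3.   6. ] T [-0.73 -1.91  0.02] 0.08730649098613577 58.86396825313568
the job is handed in; nothing more can be done
None
```

The key is wound to its stop, and I handed in at 18.9 s still gripping the lid's red bar. The lid is at about 50° (49.6° by camera just before a last nudge of about 0.3°), and the skittle, jars and tray were still standing in the last picture I viewed.

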